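# Index the grinding-stone turret to the green stone

## Task

Turn the grinding-stone turret on the bench until the tab of the green stone stands directly over the white pointer on the nose of the base, by pushing gently sideways against its upright tabs with your fingertips, then draw your hand clear. Do not pinch or lift anything and do not touch the stones; leave the base standing where it is, and leave the wax bar, the sanding sleeve and the chuck key alone.

Things in the scene. Friction and masses are not known exactly. Their poses are not given: they have to be found in the camera images.
- turret_base: Heavy grey round base, 168 mm across and 23 mm high, 2.5 kg, standing loose on rubber feet. A flat nose, 34 mm wide and 16 mm high, sticks out to 133 mm from the centre and carries a white arrow, the pointer. Origin: centre of the underside; x axis from nose to centre (the nose is on the -x side), z up.
- turret_axis (a point): Point on the turret's upright turning axis, at the top face of the turning plate, 37 mm above the work surface. The aluminium plate is 148 mm across (12 mm thick) and turns freely either way without end stops or clicks; friction (about 0.1 N m) keeps it where it is left.
- pointer (a point): The white pointer: a point on the base's nose 92.5 mm from the axis, 17 mm above the work surface. The green tab must come to stand straight above it.
- tab_green (a point): Centre of the green tab, 66 mm above the work surface and 92.5 mm from the axis, in line with the green stone. Each tab is an upright radial plate: its coloured sleeve is 8 mm thick, spans 77 to 107 mm from the axis and 49 to 83 mm above the work surface; a bare steel part 5 mm thick runs inward to 60 mm from the axis. Push it sideways, round the axis.
- tab_pink (a point): Centre of the red tab (pink stone), same size and height.
- tab_cone (a point): Centre of the yellow tab (dark brown cone stone), same size and height.
- tab_empty (a point): Centre of the blue tab (empty collar), same size and height.
- stone_green: The green grinding stone, a cylinder 20 mm across and about 25 mm long standing in its collar on the plate, fixed to it; not to be touched. Origin: at the collar top, 43 mm above the work surface.
- stone_pink: The pink grinding stone, 25 mm across, about 30 mm long, likewise; not to be touched.
- stone_cone: The dark brown cone stone, 28 mm across, about 35 mm long, likewise; not to be touched.
- turret: The turning plate with its tabs and stones. Four stations 90 degrees apart, anticlockwise from above: green tab and green stone, red tab and pink stone, yellow tab and brown cone stone, blue tab and empty collar. Stones stand 34 mm from the axis, the highest reaches about 85 mm above the work surface. Origin on the axis, 25 mm above the surface; x axis from the green station to the yellow.
- wax: Bystander: loose ochre wax bar, 85x35x20 mm, lying flat. Origin: centre of the underside.
- sleeve: Bystander: loose dark green sanding sleeve, 61 mm across, 64 mm high, standing. Origin: centre of the underside.
- key: Bystander: loose grey steel chuck key, 42x64x20 mm, lying. Origin: centre of the underside.

How it is judged:
By the outcome, as a careful person would: the job done as asked, in the order asked, and still so for the second after the job is handed in, with the robot touching nothing.
It also fails if it takes over 54 s, if anything falls off the work surface, if the arm or the gripper's body presses on something with over 40 N, if the wrist force passes 120 N, or if a joint passes its speed limit or range.

## Robot

A 6-joint arm with a two-finger parallel gripper is mounted at the origin on a cart in front of the work surface, level with it; the furniture and walls round the work are solid. World frame = base frame: x ahead of the robot, y to its left, z up, the work surface at z = 0. Lengths are in mm, angles in rad, forces in N, time in s.
With the tool pointing down it reaches from about 375 to 900 mm from the base axis. Payload 3.1 kg.
Tool frame: the origin (TCP) lies between the finger pads; the fingertips stand 19 mm ahead of it and the grasp point (between the pads) is the TCP (robot.nose_length is the distance from the TCP to the fingertips, in mm); z points along the fingers, y is the line along which they close (so a half turn about z gives the same grasp; the last joint's range is limited). The gripper opens to 85 mm and grips with 20 to 120 N. Pads are 22 mm wide; open, the fingers measure 114 mm over their backs; the gripper's body (76 mm by 85 mm) begins 54 mm behind the grasp point. The pads swing forward as they close: fully open they stand 13 mm farther back than shut.
Start: joints at [0.936, 0.527, 1.433, -0, 1.181, -0.178], TCP at [275.071, 561.189, 250.31] pointing down, gripper open.
Joint ranges: [-3.08, 3.08], [-0.75, 2.2], [0.22, 2.44], [-1.43, 4.57], [0, 2.65], [-2.85, 2.85]. Speed limits (rad/s): [2.79, 2.79, 3.14, 3.14, 3.14, 3.14].

## Interface

Orientations are given as a rotation vector (axis times angle).
In Python, from station import robot, eyes gives the robot as it stands.
- The arm moves only by the tool step_arm, never from a script. Its argument "steps" is one flat list of numbers, 7 for each row, row after row: the shift along the tool's x, y, z in m, then the turn, a rotation vector about the tool's x, y, z in rad, then the opening, from 0 (shut) to 1 (fully open). In form: [dx, dy, dz, wx, wy, wz, jaw, dx, dy, dz, wx, wy, wz, jaw, ...]. A call has 1 to 20 rows; each row shifts and turns the commanded pose from where the row before left it, along the tool's axes as they then stand; what a row does not reach is not made up. A row lasts 1/8 s, in which the tool goes at most 62.5 mm and 10.7 degrees, less where a joint would pass 70% of its speed; a pose out of reach is approached as far as the arm can. A call is refused whole if a number of a shift passes 0.0625 or a number of a turn 0.188, either way. A call with a gripper value outside its range is refused whole. The fingers move at their own pace and stop on an object; the grip force is fixed at half the most. Time passes only in rows, so rows that do not move let the fingers close. It gives the time, the measured TCP pose, the force, the opening and the grip force at its end, in the units of the state.
- robot.state(): the state, without advancing time (a new reading comes with each control period).
- eyes.read_camera(name): name is "scene" or "side" or "wrist"; returns (picture, depth): 480x640x3 uint8, blue, green, red; 480x640 float32, mm along the optical axis (not along the pixel's ray), 0 where there is no reading.
- eyes.camera_info(name): a dict with "camera_matrix" (3x3 intrinsics, pixels), "extrinsics" (4x4, takes a point from camera to world coordinates). Camera axes: x right, y down, z forward; pixel columns grow to the right and rows downward; lengths in mm; the calibration is good to about 2 mm. The wrist camera is an equidistant fisheye: a pixel r from the principal point sees the ray r / f radians off the axis. A picture is of the moment at which its call begins: read the wrist's pose just before it. camera_info takes no time and is no camera call; for the wrist camera it gives the pose at the moment of the call.
- robot.job_done(): hands the job in; it is judged then, once.
The state is a dict: "time_s": time; "joints": joint angles; "joint_velocities": joint speeds; "joint_efforts": joint torques, N m; "tcp_pos": TCP position; "eef_rot": TCP orientation; "contact_force": force on the tool from outside, world axes, zero at the start; "torque": the same for the moment, N m; "gripper_width": finger opening in mm; "grasp_force": force on a finger pad.
Only numpy, scipy, OpenCV 4.12 (cv2) and the standard library are available. Lean on these libraries where they do the work, as an engineer would, in place of code of your own. Each camera call takes 0.05 s, during which the arm holds its last target. There are 200 camera calls.

## Working session

There is one attempt and no reset: what is moved stays moved. The work goes in short steps, Python scripts to look and compute and a tool call to move; the robot and the scene stay as the last step left them, time stands still between calls to the robot, and variables do not carry over. Pictures are saved under pics/ and viewed, at most 10 in all, crops included, and the job is handed in when it is done.

Besides the shell and the picture viewer there is one more tool, called by a JSON object that holds its "op" and its "data", one argument or row to a line. step_arm: Moves the arm, as the interface text tells. Its arguments: {"type":"object","properties":{"steps":{"type":"array"}},"required":["steps"]}

```bash
mkdir -p pics
cat > h.py <<'E'
import numpy as np,cv2
from station import robot,eyes
from scipy.spatial.transform import Rotation as R
def pts(name):
    ci=eyes.camera_info(name);K=np.array(ci["camera_matrix"]);T=np.array(ci["extrinsics"])
    im,d=eyes.read_camera(name)
    v,u=np.mgrid[0:480,0:640]
    P=np.stack([(u-K[0,2])/K[0,0]*d,(v-K[1,2])/K[1,1]*d,d],-1)@T[:3,:3].T+T[:3,3]
    return im,d,P
E
python3 - <<'E'
from h import *
s=robot.state();print(s["tcp_pos"],s["eef_rot"],s["time_s"])
a,_,P=pts("scene");b,_,Q=pts("side")
cv2.imwrite("pics/a.png",a);cv2.imwrite("pics/b.png",b);np.savez("/tmp/p",a=a,b=b,P=P,Q=Q)
print(eyes.camera_info("scene")["extrinsics"],eyes.camera_info("side")["extrinsics"])
E
```

```text
[274.64922688 560.65786383 249.32865419] [-0.70954967 -3.05950454  0.00311252] 0.0
[[ 7.10280599e-01 -4.06872487e-01  5.74418184e-01 -1.14651185e+02]
 [-7.03894721e-01 -4.03806705e-01  5.84356370e-01 -6.38293064e+02]
 [-5.80461521e-03 -8.19386920e-01 -5.73211464e-01  7.45909870e+02]
 [ 0.00000000e+00  0.00000000e+00  0.00000000e+00  1.00000000e+00]] [[ 8.44333709e-01 -2.26879269e-01  4.85413623e-01 -1.02777785e+02]
 [-5.35792775e-01 -3.48761615e-01  7.68954770e-01 -9.71822639e+02]
 [-5.16625742e-03 -9.09335545e-01 -4.16031461e-01  6.31829277e+02]
 [ 0.00000000e+00  0.00000000e+00  0.00000000e+00  1.00000000e+00]]
```

View pics/a.png

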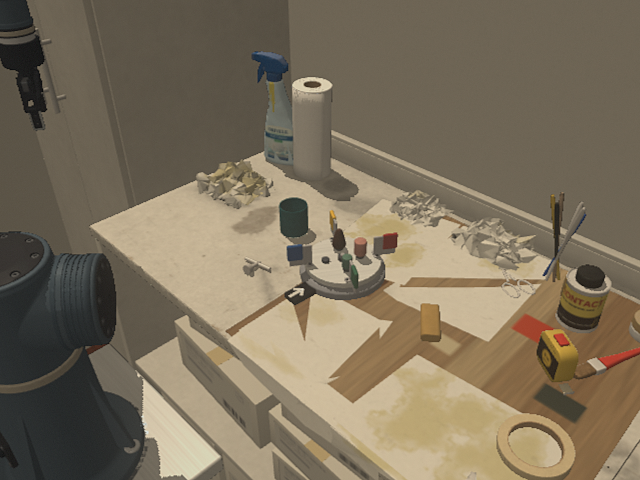

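View pics/b.png

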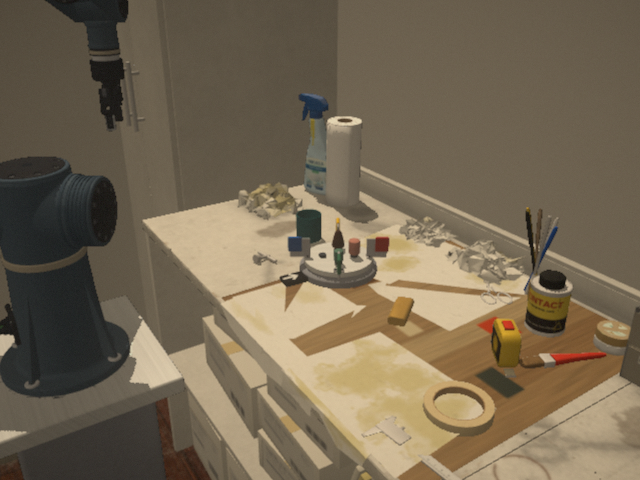

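The scene view shows the turret at (343,265), the pointer at (296,293), and the tabs: green (353,275), red (389,241), yellow (333,220), blue (295,253). The sleeve is at (293,217), the key at (257,266) and the wax at (430,322).

Run:
```python
from h import *
z=np.load("/tmp/p.npz")
for n,im,P,box in (("scene",z["a"],z["P"],(200,170,460,350)),("side",z["b"],z["Q"],(230,200,430,340))):
    hsv=cv2.cvtColor(im,cv2.COLOR_BGR2HSV);m0=np.zeros((480,640),bool);m0[box[1]:box[3],box[0]:box[2]]=1
    H,S,V=[hsv[...,i].astype(int) for i in range(3)]
    tabz=(P[...,2]>46)&(P[...,2]<88)
    for c,m in dict(blue=(abs(H-112)<12)&(S>90)&tabz,red=((H<6)|(H>172))&(S>140)&tabz,yel=(abs(H-24)<6)&(S>150)&tabz,green=(abs(H-72)<18)&(S>80)&tabz,white=(V>185)&(S<60)&(P[...,2]<30)).items():
        m=(m&m0).astype(np.uint8)
        k,l,st,ce=cv2.connectedComponentsWithStats(m)
        for i in range(1,k):
            if st[i,4]>12:
                q=P[l==i];print(n,c,st[i,4],ce[i].round(),np.median(q,0).round(1),q.min(0).round(),q.max(0).round())
    # plate top: points z 34..40
    q=P[m0&(P[...,2]>33)&(P[...,2]<41)];A=np.c_[2*q[:,:2],np.ones(len(q))]
    print("plate bbox",len(q),q.min(0),q.max(0),np.median(q,0))
a=z["a"][170:350,200:460];b=z["b"][200:340,230:430]
cv2.imwrite("pics/c.png",np.hstack([cv2.resize(a,(434,300),interpolation=2),cv2.resize(b,(366,300),interpolation=2)]))
```

```text
scene blue 13 [291. 246.] [482.   58.5  82.2] [478.  52.  81.] [491.  62.  86.]
scene red 28 [390. 234.] [642.4 -48.4  82. ] [630. -56.  78.] [654. -39.  85.]
scene yel 52 [332. 217.] [612.6  78.7  78.9] [605.  71.  57.] [624.  94.  87.]
scene white 15 [328. 218.] [ 6.875e+02  1.644e+02 -6.000e-01] [674. 151.  -2.] [711. 188.   3.]
scene white 20 [251. 259.] [463.  158.4   8.5] [459. 145.   4.] [469. 176.  13.]
scene white 19 [264. 265.] [469.1 125.3   8.3] [465. 113.   6.] [473. 137.  11.]
scene white 38 [426. 276.] [ 674.9 -116.4    1.6] [ 650. -140.   -0.] [699. -97.   6.]
scene white 16 [451. 276.] [ 711.2 -150.3    1.3] [ 697. -160.   -0.] [ 722. -141.    7.]
scene white 57 [297. 291.] [457.2  13.   17.3] [435.  -0.  14.] [468.  22.  21.]
scene white 40 [428. 304.] [ 615.9 -167.6    2.5] [ 585. -193.    1.] [ 629. -157.    6.]
scene white 25 [271. 311.] [396.5  18.    3.5] [381.  12.   1.] [410.  24.   7.]
scene white 45 [258. 321.] [360.   14.8   5.2] [344.   5.   2.] [377.  21.   8.]
scene white 16 [308. 326.] [416.8 -56.8   1.4] [406. -65.  -1.] [428. -45.   4.]
scene white 24 [299. 331.] [396.6 -54.9   1.7] [386. -74.  -1.] [408. -37.   5.]
scene white 14 [247. 326.] [337.8  15.9   6.7] [333.   9.   4.] [344.  19.   9.]
scene white 24 [363. 341.] [ 455.4 -149.4    1.8] [ 435. -153.   -1.] [ 484. -146.    4.]
scene white 14 [286. 343.] [359.7 -62.4   3.1] [353. -71.   0.] [366. -52.   6.]
plate bbox 3181 [478.88087124 -80.74913092  33.00437575] [906.00139158 484.49733545  40.995453  ] [579.05245482  22.17381316  37.03715409]
side red 114 [382. 244.] [640.8 -49.6  67.8] [628. -57.  52.] [653. -42.  83.]
plate bbox 1718 [477.76733575 -85.35888216  33.00158533] [901.48586713 402.17615691  40.93949587] [568.95004598   8.75948563  35.69142308]
```

View pics/c.png

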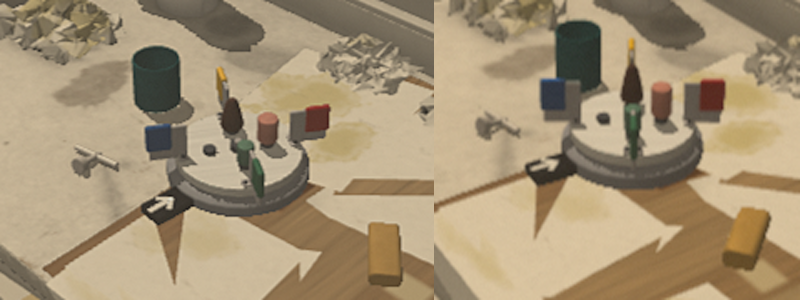

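The enlarged crops confirm the layout. Green sits about 60° anticlockwise of the pointer, so the turret needs a clockwise push on green's anticlockwise side, which is free. Next I'll refine the axis, the angles and the start move.

```bash
cat >> h.py <<'E'
from scipy.optimize import least_squares
def measure(views=("scene","side"),raw=None):
    for n in views:
        im,d,P=raw[n] if raw else pts(n)
        hsv=cv2.cvtColor(im,cv2.COLOR_BGR2HSV);H,S,V=[hsv[...,i].astype(int) for i in range(3)]
        near=(np.hypot(P[...,0]-561,P[...,1]-4)<125)
        rim=near&(abs(P[...,2]-37)<2)
        q=cv2.convexHull(P[rim][:,:2].astype(np.float32))[:,0]
        f=least_squares(lambda p:np.hypot(q[:,0]-p[0],q[:,1]-p[1])-74,[561,4],loss="soft_l1",f_scale=1.5)
        c=f.x;print(n,"axis",c.round(1),"rms",np.median(abs(f.fun)).round(2))
        rr=np.hypot(P[...,0]-c[0],P[...,1]-c[1]);t=(P[...,2]>51)&(P[...,2]<86)&(rr>74)&(rr<112)
        for k,m in dict(blue=(abs(H-112)<14)&(S>70)&t,red=((H<8)|(H>170))&(S>100)&t,yel=(abs(H-23)<8)&(S>120)&t,green=(abs(H-70)<25)&(S>50)&t,white=(V>150)&(S<70)&near&(rr>84)&(abs(P[...,2]-17)<4)).items():
            w=P[m]
            if len(w)<5: print(n,k,len(w));continue
            w=w-[c[0],c[1],0];mu=w.mean(0);a=np.degrees(np.arctan2(w[:,1],w[:,0]))
            print(n,k,len(w),(mu+[c[0],c[1],0]).round(1),"ang",np.degrees(np.arctan2(mu[1],mu[0])).round(1),"r",np.hypot(*mu[:2]).round(1))
E
python3 - <<'E'
from h import *
z=np.load("/tmp/p.npz")
measure(raw=dict(scene=(z["a"],0,z["P"]),side=(z["b"],0,z["Q"])))
P=z["P"];n=(P[...,2]>8)&(P[...,2]<30)&(abs(P[...,0]-560)<60)&(P[...,1]<-90)&(P[...,1]>-250)
print("wax",P[n].min(0),P[n].max(0))
E
```

```text
scene axis [565.1   4.9] rms 1.42
scene blue 32 [487.9  54.8  78.7] ang 147.1 r 91.9
scene red 191 [642.3 -48.2  68.5] ang -34.5 r 93.7
scene yel 62 [612.6  79.   75.2] ang 57.3 r 88.0
scene green 80 [511.3 -75.6  75.5] ang -123.8 r 96.8
scene white 75 [457.5  13.2  17. ] ang 175.6 r 107.9
side axis [563.4   0.6] rms 2.49
side blue 23 [487.9  53.9  80.7] ang 144.8 r 92.3
side red 185 [640.8 -49.5  67.6] ang -32.9 r 92.3
side yel 18 [614.6  80.2  80. ] ang 57.2 r 94.7
side green 33 [511.9 -76.8  78. ] ang -123.6 r 93.0
side white 44 [456.9  16.5  15.4] ang 171.5 r 107.6
wax [ 501.25289233 -243.96975617    8.09316043] [609.64284008 -90.4200043   23.21368751]
```

{"op": "step_arm", "data": {
  "steps": [-0.029,-0.026,0,0,0,0,0,-0.029,-0.026,0,0,0,0,0,-0.029,-0.026,0,0,0,0,0,-0.029,-0.026,0,0,0,0,0,-0.029,-0.026,0,0,0,0,0,-0.029,-0.026,0,0,0,0,0,-0.029,-0.026,0,0,0,0,0,-0.029,-0.026,0,0,0,0,0,-0.029,-0.026,0,0,0,0,0,-0.029,-0.026,0,0,0,0,0,-0.029,-0.026,0,0,0,0,0,-0.029,-0.026,0,0,0,0,0,-0.029,-0.026,0,0,0,0,0,-0.029,-0.026,0,0,0,0,0,-0.029,-0.026,0,0,0,0,0,-0.029,-0.026,0,0,0,0,0,-0.029,-0.026,0,0,0,0,0,-0.029,-0.026,0,0,0,0,0]
}}

```text
time_s: 2.35
tcp_pos: [537.9, -90.0, 249.9]
eef_rot: [-0.71, -3.059, -0.0]
contact_force: [0.0, 0.1, -0.1]
gripper_width: -0.0
grasp_force: 0.0
```

{"op": "step_arm", "data": {
  "steps": [0,0,0,0,0,0.143,0,0,0,0,0,0,0.143,0,0,0,0,0,0,0.143,0,0,0,0,0,0,0.143,0,0,0,0,0,0,0.143,0,0,0,0,0,0,0.143,0,0,0,0,0,0,0.143,0,0,0,0,0,0,0.143,0,0,0,0,0,0,0.143,0,0,0,0,0,0,0.143,0,0,0,0,0,0,0.143,0,0,0,0,0,0,0.143,0,0,0,0,0,0,0,0]
}}

```text
time_s: 3.98
tcp_pos: [537.5, -88.7, 249.9]
eef_rot: [-2.778, -1.466, 0.001]
contact_force: [0.8, 0.6, 0.1]
gripper_width: -0.1
grasp_force: 0.0
```

{"op": "step_arm", "data": {
  "steps": [-0.004,0.004,0.02,0,0,0,0,0,0,0.02,0,0,0,0,0,0,0.02,0,0,0,0,0,0,0.02,0,0,0,0,0,0,0.02,0,0,0,0,0,0,0.02,0,0,0,0,0,0,0.02,0,0,0,0,0,0,0,0,0,0,0]
}}

```text
time_s: 4.97
tcp_pos: [537.7, -94.0, 108.9]
eef_rot: [-2.775, -1.466, 0.004]
contact_force: [0.0, 0.6, -1.1]
gripper_width: -0.0
grasp_force: 0.0
```

Run:
```python
from h import *
w,_=eyes.read_camera("wrist");a,_=eyes.read_camera("side")
cv2.imwrite("pics/d.png",np.hstack([cv2.resize(w,(480,360)),cv2.resize(a[190:340,250:383],(320,360))]))
```

```text
(no output)
```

View pics/d.png

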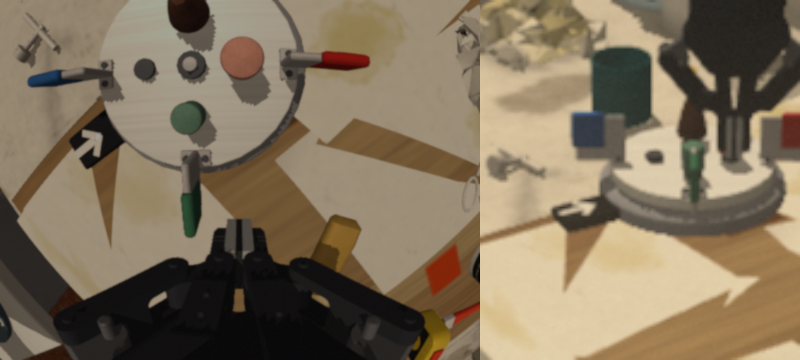

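The wrist view (left) shows the closed fingertips at (238,225), clear of the green tab at (190,210) on its anticlockwise side. Next I'll lower, close the gap, and push along an arc.

{"op": "step_arm", "data": {
  "steps": [0,0,0.017,0,0,0,0,0,0,0.016,0,0,0,0,0,0,0,0,0,0,0,0,-0.004,0,0,0,0,0,0,-0.003,0,0,0,0,0,0,-0.003,0,0,0,0,0,0,0,0,0,0,0,0]
}}

```text
time_s: 5.95
tcp_pos: [530.3, -88.5, 77.6]
eef_rot: [2.779, 1.465, 0.0]
contact_force: [-0.0, 0.2, -0.1]
gripper_width: -0.3
grasp_force: 0.0
```

{"op": "step_arm", "data": {
  "steps": [-0.001,-0.0048,0,0,0,0.05,0,-0.001,-0.0048,0,0,0,0.05,0,-0.001,-0.0048,0,0,0,0.05,0,-0.001,-0.0048,0,0,0,0.05,0,-0.001,-0.0048,0,0,0,0.05,0,-0.001,-0.0048,0,0,0,0.05,0,0,0,0,0,0,0,0]
}}

```text
time_s: 6.82
tcp_pos: [505.2, -74.1, 77.5]
eef_rot: [2.967, 1.033, 0.0]
contact_force: [1.2, -1.0, -0.5]
gripper_width: 0.3
grasp_force: 0.0
```

Run:
```python
from h import *
measure(("side",))
s=robot.state();Rm=R.from_rotvec(s["eef_rot"]).as_matrix();p=s["tcp_pos"]-np.array([564.5,3,0])
print(s["contact_force"],p,np.hypot(*p[:2]),np.degrees(np.arctan2(p[1],p[0])),Rm.T@-p, Rm[:,1])
```

```text
side axis [555.4 -11.1] rms 23.69
side blue 48 [502.7  69.4  76.6] ang 123.2 r 96.2
side red 184 [624.7 -68.   67.6] ang -39.4 r 89.6
side yel 0
side green 22 [487.4 -67.1  74.1] ang -140.5 r 88.1
side white 52 [459.9  18.4  15.4] ang 162.8 r 99.9
[-0.71039633  0.31213964  0.12608871] [-59.1810581  -77.19212593  77.49330402] 97.26778471403439 -127.47637974754349 [ 94.31763356 -23.72378607  77.50870974] [ 6.21465786e-01 -7.83441225e-01  3.52226742e-04]
```

{"op": "step_arm", "data": {
  "steps": [-0.001,-0.0047,0,0,0,0.05,0,-0.0011,-0.0047,0,0,0,0.05,0,-0.001,-0.0047,0,0,0,0.05,0,-0.0011,-0.0047,0,0,0,0.05,0,-0.001,-0.0047,0,0,0,0.05,0,-0.0011,-0.0047,0,0,0,0.05,0,-0.001,-0.0047,0,0,0,0.05,0,-0.0011,-0.0047,0,0,0,0.05,0,-0.001,-0.0047,0,0,0,0.05,0,-0.0011,-0.0047,0,0,0,0.05,0,-0.001,-0.0047,0,0,0,0.05,0,-0.0011,-0.0047,0,0,0,0.05,0,-0.001,-0.0047,0,0,0,0.05,0,0,0,0,0,0,0,0]
}}

```text
time_s: 8.62
tcp_pos: [471.2, -22.9, 77.4]
eef_rot: [3.141, 0.033, 0.0]
contact_force: [0.7, -0.3, -0.2]
gripper_width: 0.0
grasp_force: 0.0
```

```bash
sed -i 's/c=f.x;print/c=f.x if np.median(abs(f.fun))<1 else np.array([564.5,3.]);print/' h.py
python3 - <<'E'
from h import *
measure()
s=robot.state();Rm=R.from_rotvec(s["eef_rot"]).as_matrix();p=s["tcp_pos"]-np.array([564.5,3,0])
print(s["contact_force"],p,np.hypot(*p[:2]),np.degrees(np.arctan2(p[1],p[0])),Rm.T@-p)
ci=eyes.camera_info("wrist");print(ci)
w,_=eyes.read_camera("wrist");a,_=eyes.read_camera("scene")
cv2.imwrite("pics/e.png",np.hstack([cv2.resize(w,(480,360)),cv2.resize(a[190:340,260:393],(320,360))]))
E
```

```text
scene axis [564.5   3. ] rms 2.56
scene blue 0
scene red 216 [573.5 -89.1  69. ] ang -84.4 r 92.5
scene yel 116 [657.5  11.8  70.6] ang 5.4 r 93.4
scene green 32 [461.5  -7.7  70.6] ang -174.1 r 103.5
scene white 79 [457.5  15.5  16.7] ang 173.4 r 107.7
side axis [564.5   3. ] rms 3.42
side blue 0
side red 166 [572.  -91.2  68.1] ang -85.4 r 94.5
side yel 134 [656.1  10.   67.9] ang 4.3 r 91.8
side green 12 [460.   -8.7  69.2] ang -173.6 r 105.2
side white 45 [454.2  13.8  15.3] ang 174.4 r 110.9
[0.16899153 0.59179182 0.71669116] [-93.16631674 -26.12818808  77.38923142] 96.76076057328554 -164.33402182338804 [ 93.65027429 -24.18738018  77.43600384]
{'camera_matrix': array([[371.64829954,   0.        , 318.37035808],
       [  0.        , 371.64829954, 240.31641661],
       [  0.        ,   0.        ,   1.        ]]), 'extrinsics': array([[ 2.00239214e-02, -9.53991618e-01, -2.99163893e-01,
         5.46730314e+02],
       [-9.99799449e-01, -1.92027868e-02, -5.68453613e-03,
        -2.16829342e+01],
       [-3.21780633e-04,  2.99217723e-01, -9.54184810e-01,
         2.00111280e+02],
       [ 0.00000000e+00,  0.00000000e+00,  0.00000000e+00,
         1.00000000e+00]])}
```

View pics/e.png

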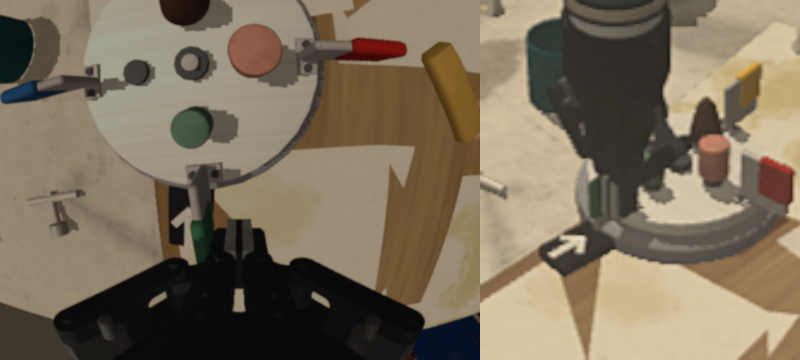

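The wrist view shows the green tab against the fingertips at (205,235), with the arrow still to its left at (180,225). I'll push about 8° more, back off and rise for a precise look from above.

{"op": "step_arm", "data": {
  "steps": [-0.001,-0.0045,0,0,0,0.047,0,-0.001,-0.0045,0,0,0,0.047,0,-0.001,-0.0045,0,0,0,0.047,0,0,0,0,0,0,0,0,0,0.006,0,0,0,0,0,0,0.006,0,0,0,0,0,0,0,-0.03,0,0,0,0,0,0,-0.03,0,0,0,0,0,0,-0.03,0,0,0,0,0,0,-0.03,0,0,0,0,0,0,-0.03,0,0,0,0,0,0,0,0,0,0,0]
}}

```text
time_s: 10.32
tcp_pos: [468.2, -22.2, 229.3]
eef_rot: [3.135, -0.191, 0.009]
contact_force: [0.8, 0.0, 0.6]
gripper_width: 0.1
grasp_force: 0.0
```

```bash
cat >> h.py <<'E'
def wrist(fn=None):
    ci=eyes.camera_info("wrist");K=np.array(ci["camera_matrix"]);T=np.array(ci["extrinsics"])
    im,d=eyes.read_camera("wrist")
    v,u=np.mgrid[0:480,0:640];x=(u-K[0,2])/K[0,0];y=(v-K[1,2])/K[1,1];th=np.hypot(x,y);s=np.sinc(th/np.pi)
    r=np.stack([x*s,y*s,np.cos(th)],-1)   # unit ray, equidistant: sin(th)/th
    rw=r@T[:3,:3].T
    P=r*(d/np.maximum(r[...,2],.05))[...,None]@T[:3,:3].T+T[:3,3]
    at=lambda z:rw*((z-T[2,3])/rw[...,2])[...,None]+T[:3,3]
    if fn: cv2.imwrite(fn,im)
    return im,P,at
E
python3 - <<'E'
from h import *
s=robot.state();print(s["tcp_pos"],s["eef_rot"])
im,P,at=wrist("pics/f.png");np.savez("/tmp/w",im=im,P=P)
E
```

```text
[468.23696183 -22.18493808 229.30612945] [ 3.13451815 -0.19062724  0.0085972 ]
```

View pics/f.png

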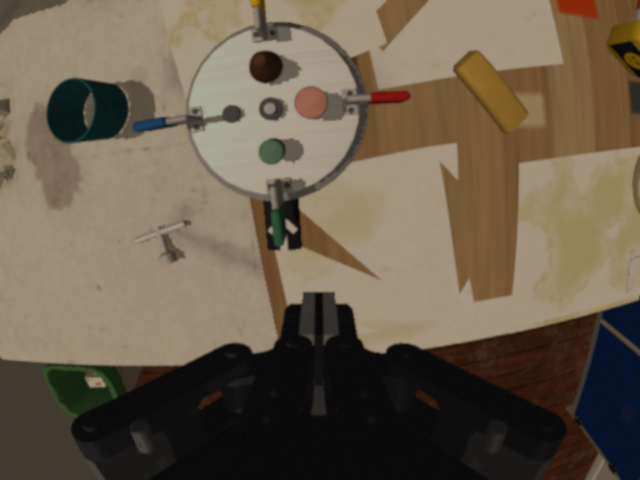

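From above, the green tab is at (278,228) over the black nose at (283,223), with the arrow partly hidden under it. The red tab is at (390,97), blue at (155,124) and the plate centre near (272,108).

```bash
cat >> h.py <<'E'
def angles(im,P,at,save=None):
    hsv=cv2.cvtColor(im,cv2.COLOR_BGR2HSV);H,S,V=[hsv[...,i].astype(int) for i in range(3)]
    near=lambda A,r:np.hypot(A[...,0]-564.5,A[...,1]-3)<r
    A=at(37.);m=near(A,90)&(abs(P[...,2]-37)<3)
    q=cv2.convexHull(A[m][:,:2].astype(np.float32))[:,0]
    f=least_squares(lambda p:np.hypot(q[:,0]-p[0],q[:,1]-p[1])-p[2],[564,3,74],loss="soft_l1",f_scale=1);c=f.x[:2]
    print("axis",f.x.round(1),np.median(abs(f.fun)).round(2))
    A=at(83.);rr=np.hypot(A[...,0]-c[0],A[...,1]-c[1]);t=(rr>77)&(rr<107)&(P[...,2]>79)&(P[...,2]<90)
    for k,m,o in (("blue",(abs(H-110)<16)&(S>80),-270),("red",((H<8)|(H>170))&(S>100),-90),("yel",(abs(H-23)<8)&(S>120),180),("green",(abs(H-70)<25)&(S>50),0)):
        w=A[m&t][:,:2]-c
        if len(w)<8: print(k,len(w));continue
        mu=w.mean(0);a=np.degrees(np.arctan2(mu[1],mu[0]));print(k,len(w),mu.round(1),"ang",a.round(1),"=>green",((a+o)%360).round(1))
    A=at(16.5);rr=np.hypot(A[...,0]-c[0],A[...,1]-c[1]);m=(rr>90)&(rr<136)&near(A,150)&(A[...,0]<c[0]-60)&(abs(A[...,1]-c[1])<45)&(V<70)&(P[...,2]<30)
    k,l,st,ce=cv2.connectedComponentsWithStats(m.astype(np.uint8));
    w=A[m][:,:2]-c;x=w[:,0];E=[]
    for lo in range(-126,-92,3):
        g=w[(x>lo)&(x<=lo+3),1]
        if len(g)>2:E.append((lo+1.5,g.min(),g.max()))
    E=np.array(E);mid=E[:,1:].mean(1);print("nose edges\n",E.round(1));print("nose ang",np.degrees(np.arctan2(mid,E[:,0])%(2*np.pi)).round(1))
E
python3 - <<'E'
from h import *
angles(*wrist())
E
```

```text
axis [565.4   5.1  73.3] 0.27
blue 280 [ 2.8 91. ] ang 88.3 =>green 178.3
red 370 [ -3.9 -90.9] ang -92.5 =>green 177.5
yel 30 [78.3 -2.9] ang -2.1 =>green 177.9
green 364 [-91.1   3.3] ang 178.0 =>green 178.0
nose edges
 [[-124.5   -7.6   25.5]
 [-121.5   -8.    25. ]
 [-118.5   -8.1   24.5]
 [-115.5   -7.8   24.8]
 [-112.5   -8.2   24.5]
 [-109.5   -8.8   24. ]
 [-106.5   -9.2   23.5]
 [-103.5   -9.3   24. ]
 [-100.5   -9.    23.4]
 [ -97.5   -9.4   22.9]
 [ -94.5   -9.6   23.2]
 [ -91.5   -9.4   22.9]]
nose ang [175.9 176.  176.1 175.8 175.9 176.  176.1 175.9 175.9 176.  175.9 175.8]
```

The plate stops at green = 178.0° and the nose is at 176.0°, so 2.0° clockwise (3.3 mm) remains.

{"op": "step_arm", "data": {
  "steps": [0,0,0.03,0,0,0,0,0,0,0.03,0,0,0,0,0,0,0.03,0,0,0,0,0,0,0.03,0,0,0,0,0,0,0.03,0,0,0,0,0,0,0,0,0,0,0,0,-0.004,0,0,0,0,0,0,-0.004,0,0,0,0,0,0,-0.004,0,0,0,0,0,0,-0.001,0,0,0,0.009,0,-0.0004,-0.0008,0,0,0,0.009,0,0,-0.0008,0,0,0,0.009,0,-0.0004,-0.0008,0,0,0,0.008,0,0,0,0,0,0,0,0]
}}

```text
time_s: 12.18
tcp_pos: [468.1, -6.0, 77.3]
eef_rot: [3.132, -0.245, 0.0]
contact_force: [-0.1, -1.0, 0.5]
gripper_width: 0.1
grasp_force: 0.4
```

{"op": "step_arm", "data": {
  "steps": [0,0.006,0,0,0,0,0,0,0.006,0,0,0,0,0,0,0,-0.03,0,0,0,0,0,0,-0.03,0,0,0,0,0,0,-0.03,0,0,0,0,0,0,-0.03,0,0,0,0,0,0,-0.03,0,0,0,0,0,0,0,0,0,0,0,0,0,0,0,0,0,0]
}}

```text
time_s: 13.3
tcp_pos: [465.4, -17.8, 226.7]
eef_rot: [-3.132, 0.246, 0.002]
contact_force: [-1.0, -0.2, 0.0]
gripper_width: 0.1
grasp_force: 0.0
```

Run:
```python
from h import *
angles(*wrist("pics/g.png"))
```

```text
axis [565.    5.3  73.4] 0.2
blue 293 [ 5.9 90.5] ang 86.3 =>green 176.3
red 369 [ -6.5 -91. ] ang -94.1 =>green 175.9
yel 7
green 382 [-90.9   6.2] ang 176.1 =>green 176.1
nose edges
 [[-124.5   -7.7   25.3]
 [-121.5   -8.2   24.7]
 [-118.5   -8.7   25.1]
 [-115.5   -8.8   24.5]
 [-112.5   -8.7   24.5]
 [-109.5   -9.2   24.3]
 [-106.5   -8.9   23.8]
 [-103.5   -9.2   23.9]
 [-100.5   -9.    23.6]
 [ -97.5   -9.4   22.8]
 [ -94.5   -9.7   23.2]
 [ -91.5   -9.6   22.7]]
nose ang [176.  176.1 176.  176.1 176.  176.  176.  175.9 175.8 176.1 175.9 175.9]
```

View pics/g.png

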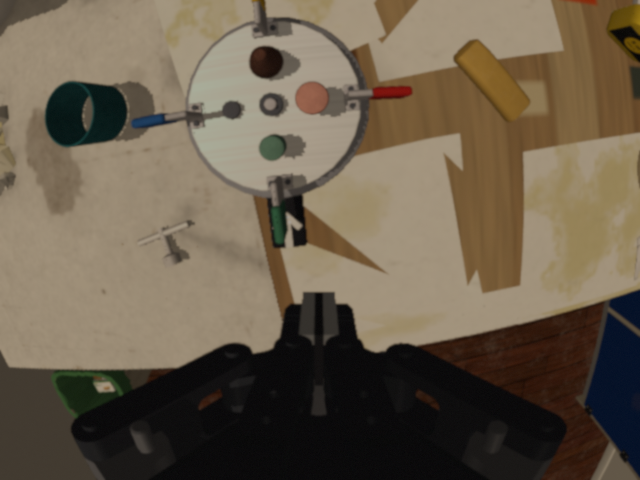

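The picture shows the green tab (279,222) over the nose; its apparent shift left is parallax, since it is taller. Measured angles are green 176.1° and nose 176.0°, and the hand is clear above.

```bash
python3 -c "
from station import robot
print(robot.job_done())"
```

```text
the job is handed in; nothing more can be done
None
```

The job is handed in: the green tab stands over the white pointer, within about 0.1° by the last wrist-camera measurement, and the hand is clear above the turret.

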